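Swing the vial tray level and pin it

ROBOT

A 6-joint arm with a two-finger parallel gripper is mounted at the origin on the work surface. World frame = base frame: x ahead of the robot, y to its left, z up, the work surface at z = 0. Lengths are in m, angles in rad, forces in N, time in s.
With the tool pointing down it reaches from about 0.35 to 0.775 m from the base axis. Payload 5.5 kg.
Tool frame: the origin (TCP) lies at the very end of the fingers, on their centre line; the grasp point (between the pads) lies 19 mm behind it (env.grip_point_offset is the distance from the TCP to the grasp point, in m); z points along the fingers, y is the line along which they close (so a half turn about z gives the same grasp; the last joint's range is limited). The gripper opens to 85 mm and grips with 20 to 120 N. Pads are 22 mm wide; open, the fingers measure 114 mm over their backs; the gripper's body (76 mm by 85 mm) begins 54 mm behind the grasp point. The pads swing forward as they close: fully open they stand 13 mm farther back than shut.
Start: joints at [-1.326, 0.313, 0.046, 1.304, 0, 1.431], TCP at [0.216, -0.533, 0.231] pointing down, gripper open.
Joint ranges: [-2.76, 2.76], [-0.86, 1.69], [-1.03, 1.26], [-2.2, 2.34], [-1.47, 1.5], [-3.14, 3.14]. Speed limits (rad/s): [2.57, 2.57, 3.14, 3.14, 3.14, 3.14].

INTERFACE

Orientations are given as a unit quaternion [w, x, y, z].
In Python, from workcell import sensors, imaging, workorder, env gives the robot as it stands.
- The arm moves only by the shell command python3 -m handwheel 'ROWS' [FORCE]. ROWS is JSON, a list of rows, each a list of 5 numbers: the shift along the tool's x, y, z in mm, then the turn about the tool's z in rad, then the opening, from 0 (shut) to 1 (fully open). A call has 1 to 8 rows; each row is the pose to reach, as a shift and turn from the pose commanded when the call began, along the tool's axes at that moment; what a row does not reach only later rows make up. A row lasts 1/10 s, in which the tool goes at most 50 mm and 8.59 degrees, less where a joint would pass 70% of its speed; a pose out of reach is approached as far as the arm can. A call with a gripper value outside its range is refused whole. The fingers move at their own pace and stop on an object; FORCE is the grip in N (left out, the last holds). Time passes only in rows, so rows that repeat a pose let the fingers close. It gives the time, the measured TCP pose, the force, the opening and the grip force at its end, in the units of the state.
- sensors.get_state(): the state, without advancing time (a new reading comes with each control period).
- imaging.read_camera(name): name is "scene" or "top" or "wrist"; returns a dict with "color" (420x560x3 uint8, blue, green, red), "z_map" (420x560 float32, m along the optical axis (not along the pixel's ray), 0 where there is no reading), "fx", "fy", "cx", "cy" (pixels), "xyz" and "rotation" of the camera in the world. Camera axes: x right, y down, z forward; pixel columns grow to the right and rows downward; lengths in m; the calibration is good to about 2 mm. A picture is of the moment at which its call begins.
- workorder.hand_in(): hands the job in; it is judged then, once.
The state is a dict: "clock": time; "joint_pos": joint angles; "qvel": joint speeds; "tau": joint torques, N m; "tcp_pos": TCP position; "orientation": TCP orientation; "wrist_force": force on the tool from outside, world axes, zero at the start; "ft_torque": the same for the moment, N m; "finger_gap": finger opening in m; "grip_force": force on a finger pad.
Only numpy, scipy, OpenCV 4.12 (cv2) and the standard library are available. Lean on these libraries where they do the work, as an engineer would, in place of code of your own. Each camera call takes 0.05 s, during which the arm holds its last target. There are 200 camera calls.

TASK

The vial tray on the tilting stage has been left tipped up. Push its teal pad down so that the tray swings level against its stop, then take the locking pin with the magenta knob from the grey pin holder and set it fully home, flange down, in the hole of the steel bridge on top of the stage, so that the tray is locked level; let go of it there.

Things in the scene. Friction and masses are not known exactly. Their poses are not given: they have to be found in the camera images.
- tray (a joint): Tilt of the tray of capped vials on its level axle, 110 mm above the table, in rad: 0 = level, at a hard stop; 0.4 to 0.65 at the start, teal pad end up (0.70 at most). It stays where left; about 5 N down on the pad swings it. A brass wheel on the axle under the steel bridge has an 18 mm slot that meets the bridge hole only when level, else it blocks the pin. The vials are fixed in the tray.
- tray_pad (a point): Point on top of the teal pad (85 x 70 mm, flat, bare), the tray's end nearest the robot; 95 mm from the axle, pad spans 50 to 135 mm. x from pad to vials, y along the axle, z out of the pad. Height 114 mm when level, 171 at 0.65 rad. Shut fingers pushed straight down where the point starts stay on the pad. Vials start 65 mm from it, tops 172 mm high when level.
- lock_hole (a point): Centre of the locking hole's mouth, on top of the steel bridge (60 x 70 x 12 mm), 176 mm above the table, 105 mm to the left of the tray's middle; z up, x from robot side away, y along the axle. The hole goes straight down, 18 mm wide with a 3 mm chamfer. The stage (white base 190 x 250 mm, two aluminium cheeks) is fixed, yaw within 20 degrees.
- lock_pin: Pin with MAGENTA knob, upright in a grey holder (245 x 60 x 65 mm) beside two unfit ones (teal, white knobs) 75 mm apart. Origin: centre of flange underside, z up, 65 mm high in the holder. Flange 38 dia x 6; round knob 24 dia from 6 to 44 mm above origin, held from above; shank 12 dia, 38 long, end tapered to 5. 70 g. Home: flange on the bridge, origin at lock_hole.

How it is judged:
By the outcome, as a careful person would: the job done as asked, in the order asked, and still so for the second after the job is handed in, with the robot touching nothing.
It also fails if it takes over 64 s, if anything falls off the work surface, if the arm or the gripper's body presses on something with over 40 N, if the wrist force passes 120 N, or if a joint passes its speed limit or range.

## Working session

There is one attempt and no reset: what is moved stays moved. The work goes in short steps, Python scripts to look and compute and a shell command to move; the robot and the scene stay as the last step left them, time stands still between calls to the robot, and variables do not carry over. Pictures are saved under pics/ and viewed, at most 10 in all, crops included, and the job is handed in when it is done.

```bash
mkdir -p pics; cat > h.py <<'E'
import numpy as np, cv2
from scipy.spatial.transform import Rotation as R
from workcell import sensors, imaging, workorder, env
def cam(n):
    c=imaging.read_camera(n); M=np.array(c["rotation"],float)
    if M.shape!=(3,3): M=R.from_quat(np.roll(M,-1)).as_matrix()
    c["M"]=M; return c
def cloud(c):
    z=c["z_map"]; v,u=np.indices(z.shape)
    p=np.stack([(u-c["cx"])/c["fx"]*z,(v-c["cy"])/c["fy"]*z,z],-1)
    return p@c["M"].T+np.array(c["xyz"])
def ray(c,u,v,h):
    d=c["M"]@np.array([(u-c["cx"])/c["fx"],(v-c["cy"])/c["fy"],1]); o=np.array(c["xyz"])
    return o+d*(h-o[2])/d[2]
def hsv(c): return cv2.cvtColor(c["color"],cv2.COLOR_BGR2HSV)
def blobs(m,amin=30):
    n,l,s,ce=cv2.connectedComponentsWithStats(m.astype(np.uint8))
    return [(l==i,s[i],ce[i]) for i in range(1,n) if s[i][4]>amin]
def rel(x,y,z=None):
    "tool-axis shift in mm to bring the TCP to world x,y,z"
    s=sensors.get_state(); q=np.array(s["orientation"]); t=np.array(s["tcp_pos"])
    z=t[2] if z is None else z
    return R.from_quat(np.roll(q,-1)).inv().apply(np.array([x,y,z])-t)*1000
E
python3 - <<'E'
from h import *
for n in ["top","scene"]:
    c=cam(n); cv2.imwrite(f"pics/{n}1.png",c["color"]); print(n,c["xyz"],c["M"].round(3).tolist(),c["fx"],c["cx"],c["cy"])
    H=hsv(c); P=cloud(c)
    for nm,lo,hi in [("teal",80,98),("mag",140,172)]:
        m=(H[...,0]>=lo)&(H[...,0]<=hi)&(H[...,1]>90)&(H[...,2]>50)
        for b,s,ce in blobs(m): print(nm,s.tolist(),ce.round(1),np.median(P[b],0).round(3),P[b][:,2].min().round(3),P[b][:,2].max().round(3))
s=sensors.get_state();print(s)
E
```

```text
top [ 0.41368273 -0.00949396  0.99960403] [[0.013, -0.991, 0.137], [-1.0, -0.015, -0.012], [0.014, -0.136, -0.991]] 411.9423024725127 279.6358958235119 201.4313959716247
teal [132, 63, 75, 15, 548] [169.5  69.6] [0.865 0.251 0.049] 0.013 1.0
teal [267, 65, 72, 16, 529] [301.9  72. ] [ 0.864 -0.071  0.05 ] 0.014 1.0
teal [396, 162, 15, 14, 142] [403.2 168.6] [ 0.615 -0.295  0.11 ] 0.066 0.114
teal [229, 204, 37, 41, 1323] [246.4 224.1] [0.482 0.048 0.159] -0.004 1.0
mag [393, 195, 15, 13, 139] [400.1 201.1] [ 0.541 -0.284  0.109] 0.066 1.0
scene [ 0.77164123 -0.383186    0.75602317] [[0.817, 0.461, -0.346], [0.577, -0.649, 0.495], [0.004, -0.604, -0.797]] 442.3927304548627 284.4201669973059 208.41781795704003
teal [261, 153, 57, 57, 1752] [289.2 181.1] [0.481 0.046 0.155] -0.003 0.756
teal [498, 204, 29, 77, 327] [512.6 242.8] [0.864 0.243 0.053] -0.003 0.756
teal [423, 337, 52, 83, 336] [448.7 379. ] [ 0.864 -0.071  0.06 ] -0.001 0.756
teal [218, 392, 18, 22, 306] [226.7 402.4] [ 0.619 -0.3    0.109] 0.082 0.114
mag [455, 16, 22, 20, 333] [464.9  25.2] [0.553 0.686 0.176] -0.05 0.18

[... 152 characters left out ...]
'clock': 0.1, 'joint_pos': array([-1.32562174e+00,  3.13896893e-01,  4.51179253e-02,  1.30360675e+00,
        5.29739171e-06,  1.43120698e+00]), 'qvel': array([ 0.00063921, -0.00236942,  0.00244333,  0.00139554,  0.00055139,
        0.00133841]), 'tau': array([ 1.66127029e-03, -4.81728029e+01,  2.99243045e+01,  1.27135520e-02,
       -1.89145926e-04, -2.11929226e-06]), 'tcp_pos': array([ 0.2157098 , -0.53252458,  0.23052457]), 'orientation': array([-7.93728170e-04,  9.81551285e-01,  1.91197395e-01, -3.92895724e-05]), 'wrist_force': array([-0.00419155,  0.82351866, -0.07907171]), 'ft_torque': array([-0.00102557, -0.02466759,  0.02839194]), 'grip_force': 0.0, 'finger_gap': 0.08529282179627341}
```

View pics/top1.png

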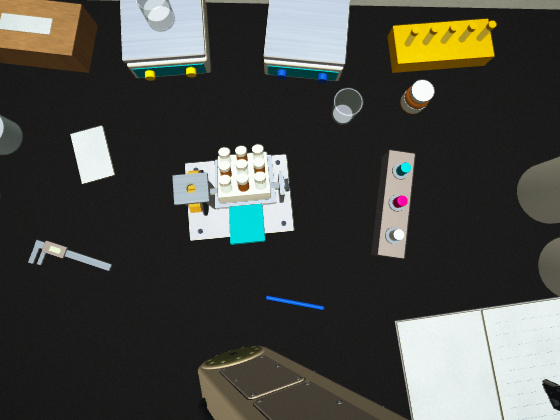

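View pics/scene1.png

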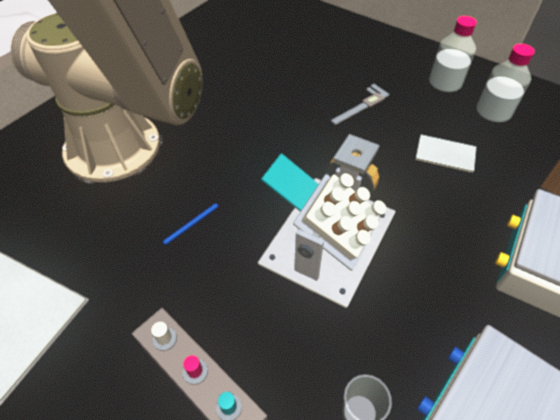

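The top view shows the teal pad at (246,224), the bridge with its hole at about (190,188) and the magenta knob at (400,201) in the middle of the holder. The scene view shows the same layout, with the magenta knob at (192,366) and the bridge at (355,153). Next I measure the pin, hole and pad.

```bash
cat >> h.py <<'E'
def knob(c,h=.109,lo=140,hi=172):
    H=hsv(c); m=(H[...,0]>=lo)&(H[...,0]<=hi)&(H[...,1]>90)&(H[...,2]>50)
    P=cloud(c); m&=(abs(P[...,2]-h)<.004)
    return max(blobs(m,10),key=lambda b:b[1][4])
def bridge(c):
    P=cloud(c); m=(abs(P[...,2]-.176)<.005)&(P[...,0]>.45)&(P[...,0]<.65)&(P[...,1]>.11)&(P[...,1]<.26)
    m&=hsv(c)[...,1]<90
    b=max(blobs(cv2.morphologyEx(m.astype(np.uint8),cv2.MORPH_CLOSE,np.ones((3,3)))),key=lambda b:b[1][4])
    cs,_=cv2.findContours(b[0].astype(np.uint8),cv2.RETR_EXTERNAL,cv2.CHAIN_APPROX_NONE)
    hull=cv2.convexHull(cs[0]); q=np.array([ray(c,u,v,.176)[:2] for u,v in hull[:,0]],np.float32)
    return b,cv2.minAreaRect(q*1000)
E
python3 - <<'E'
from h import *
for n in ["top","scene"]:
    c=cam(n); b=knob(c); print(n,"knob",b[1].tolist(),b[2],ray(c,*b[2],.109).round(4))
    b,r=bridge(c); print("bridge",b[1].tolist(),b[2],r)
    x,y,w,h,_=b[1]; im=c["color"][y-25:y+h+25,x-25:x+w+90]
    cv2.imwrite(f"pics/b_{n}.png",cv2.resize(im,None,fx=4,fy=4))
    P=cloud(c);H=hsv(c);m=(H[...,0]>=80)&(H[...,0]<=98)&(H[...,1]>90)&(abs(P[...,0]-.48)<.08)&(abs(P[...,1]-.05)<.06)&(P[...,2]>.1)
    p=P[m]; ce=p.mean(0); nrm=np.linalg.svd(p-ce)[2][2] if len(p)<3000 else 0; print("pad",ce.round(4),nrm)
print("pad shift",rel(.482,.048,.24).round(0))
E
```

```text
top knob [396, 196, 12, 10, 85] [401.27058824 200.67058824] [ 0.542  -0.2871  0.109 ]
bridge [172, 172, 38, 33, 999] [190.32032032 188.24324324] ((551.391357421875, 161.0413055419922), (61.416561126708984, 71.2222900390625), 6.217263221740723)
pad [0.4823 0.0475 0.1612] [-0.14141248 -0.98318184 -0.11556804]
scene knob [183, 355, 17, 17, 217] [190.93548387 363.28110599] [ 0.5425 -0.2895  0.109 ]
bridge [334, 135, 45, 37, 958] [356.14509395 152.69102296] ((551.9080200195312, 158.07635498046875), (61.242210388183594, 75.64450073242188), 5.8848090171813965)
pad [0.4839 0.0443 0.1558] [-0.45475592 -0.0393936  -0.88974446]
pad shift [ 465. -438.   -9.]
```

```bash
python3 -m handwheel '[[30,-28,0,0,0],[64,-60,0,0,0],[98,-92,0,0,0],[132,-124,0,0,0],[166,-156,0,0,0],[200,-188,0,0,0],[234,-220,0,0,0],[268,-252,0,0,0]]' 40; python3 -c "
from h import *; print(rel(.482,.048,.24).round(0))"
```

```text
clock: 1.0
tcp_pos: [0.37, -0.1971, 0.2314]
orientation: [0.0, 0.982, 0.191, 0.0]
wrist_force: [-0.3, -0.3, -0.1]
finger_gap: 0.0001
grip_force: 0.0
[ 196. -185.   -9.]
```

```bash
python3 -m handwheel '[[33,-31,-9,0,0],[66,-62,-9,0,0],[99,-93,-9,0,0],[132,-124,-9,0,0],[165,-155,-9,0,0],[196,-185,-9,0,0],[196,-185,-9,0,0]]'; python3 -m handwheel '[[0,0,20,0,0],[0,0,40,0,0],[0,0,55,0,0],[0,0,70,0,0],[0,0,78,0,0],[0,0,86,0,0],[0,0,92,0,0],[0,0,98,0,0]]'
```

```text
clock: 1.7
tcp_pos: [0.4832, 0.0504, 0.24]
orientation: [-0.001, 0.981, 0.194, 0.0]
wrist_force: [-0.6, -0.6, 0.5]
finger_gap: 0.0001
grip_force: 0.0
clock: 2.5
tcp_pos: [0.4823, 0.046, 0.1427]
orientation: [0.0, 0.982, 0.191, 0.001]
wrist_force: [-2.0, -0.2, 4.7]
finger_gap: 0.0002
grip_force: 2.1
```

```bash
python3 -m handwheel '[[0,0,6,0,0],[0,0,12,0,0],[0,0,17,0,0],[0,0,21,0,0],[0,0,24,0,0],[0,0,26,0,0],[0,0,26,0,0]]'; python3 -m handwheel '[[0,0,1,0,0],[0,0,2,0,0],[0,0,3,0,0],[0,0,3,0,0]]'
```

```text
clock: 3.2
tcp_pos: [0.482, 0.0463, 0.1159]
orientation: [-0.0, 0.982, 0.191, 0.0]
wrist_force: [0.7, -1.0, -0.2]
finger_gap: 0.0002
grip_force: 0.0
clock: 3.6
tcp_pos: [0.4823, 0.0463, 0.114]
orientation: [0.0, 0.982, 0.191, 0.001]
wrist_force: [-3.3, -0.4, 7.2]
finger_gap: -0.0001
grip_force: 3.7
```

```bash
python3 -m handwheel '[[0,0,0.7,0,0],[0,0,1.4,0,0],[0,0,1.4,0,0]]';  python3 -m handwheel '[[0,0,0.5,0,0],[0,0,1,0,0],[0,0,1,0,0]]'
```

```text
clock: 3.9
tcp_pos: [0.4824, 0.0463, 0.1139]
orientation: [0.0, 0.982, 0.191, 0.001]
wrist_force: [-7.3, -0.3, 18.2]
finger_gap: 0.0005
grip_force: 8.9
clock: 4.2
tcp_pos: [0.4824, 0.0462, 0.1139]
orientation: [0.0, 0.982, 0.191, 0.001]
wrist_force: [-7.6, 0.8, 25.9]
finger_gap: -0.0001
grip_force: 12.6
```

```bash
python3 -m handwheel '[[0,0,-30,0,0],[0,0,-80,0,0],[0,0,-126,0,0],[0,0,-126,0,0]]'; python3 - <<'E'
from h import *
c=cam("top"); P=cloud(c);H=hsv(c);m=(H[...,0]>=80)&(H[...,0]<=98)&(H[...,1]>90)&(abs(P[...,0]-.48)<.1)&(abs(P[...,1]-.05)<.06)&(P[...,2]>.09)
print("pad z",np.percentile(P[m][:,2],[5,50,95]))
print(rel(.5423,-.2883,.2).round(1))
E
```

```text
clock: 4.6
tcp_pos: [0.4857, 0.0461, 0.2433]
orientation: [0.002, 0.982, 0.191, 0.006]
wrist_force: [-0.4, -0.3, -0.4]
finger_gap: -0.0002
grip_force: 0.0
pad z [0.11287064 0.11551738 0.68367515]
[-72.2 331.5  40.8]
```

```bash
python3 -m handwheel '[[-9,40,0,0,0],[-18,82,0,0,0],[-28,128,10,0,0.3],[-38,174,15,0,0.6],[-48,220,20,0,0.8],[-58,266,25,0,0.8],[-68,312,35,0,0.8],[-72,331,40,0,0.8]]'; python3 -m handwheel '[[0,0,0,0,0.8],[0,0,0,0,0.8]]'; python3 - <<'E'
from h import *
for n in ["wrist","top","scene"]:
    c=cam(n)
    if n=="wrist": cv2.imwrite("pics/w1.png",c["color"])
    try:
        b=knob(c); 
        (u,v),r=cv2.minEnclosingCircle(np.argwhere(b[0])[:,::-1].astype(np.float32).reshape(-1,1,2))
        print(n,b[1],b[2],(u,v,r),ray(c,*b[2],.109).round(4),ray(c,u,v,.109).round(4))
    except Exception as e: print(n,e)
print(sensors.get_state()["tcp_pos"],rel(.5423,-.2883,.2).round(1))
E
```

```text
clock: 5.45
tcp_pos: [0.5389, -0.2913, 0.1936]
orientation: [-0.001, 0.982, 0.189, -0.001]
wrist_force: [-0.5, 0.7, 0.4]
finger_gap: 0.0682
grip_force: 0.0
clock: 5.65
tcp_pos: [0.5386, -0.2868, 0.1954]
orientation: [-0.001, 0.982, 0.191, -0.001]
wrist_force: [-0.6, -0.2, 0.3]
finger_gap: 0.0686
grip_force: 0.0
wrist [267 195  30  29 682] [281.10410557 209.17008798] (281.2216796875, 209.01055908203125, 15.02391529083252) [ 0.5426 -0.2874  0.109 ] [ 0.5427 -0.2875  0.109 ]
top max() iterable argument is empty
scene [183 355  17  18 218] [191.01376147 363.35779817] (191.028564453125, 363.3857116699219, 8.614436149597168) [ 0.5426 -0.2895  0.109 ] [ 0.5427 -0.2895  0.109 ]
[ 0.53941016 -0.28593727  0.19718328] [ 1.8  3.3 -2.8]
```

View pics/w1.png

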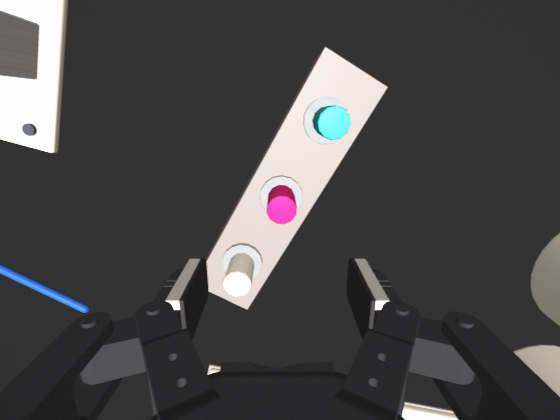

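The wrist view shows the magenta knob at (281,209), between the fingers and clear of the teal knob (333,123) and the white one (238,283). I now descend onto it.

```bash
python3 -m handwheel '[[2,3,0,0,0.8],[2,3,30,0,0.8],[2,3,60,0,0.8],[2,3,60,0,0.8],[2,3,60,0,0.8]]'; python3 -c "
from h import *; c=cam('wrist');b=knob(c);p=ray(c,*b[2],.109);print(p,b[1]);print(rel(p[0],p[1],.077).round(1),rel(.5426,-.2883,.077).round(1))"
```

```text
clock: 6.3
tcp_pos: [0.5424, -0.2889, 0.1374]
orientation: [-0.0, 0.981, 0.192, -0.0]
wrist_force: [-0.4, -0.4, 0.6]
finger_gap: 0.0685
grip_force: 0.0
[ 0.54299566 -0.28755094  0.109     ] [ 258  225   38   37 1099]
[ 0.6 -2.  61.4] [-0.  -1.4 61.4]
```

```bash
python3 -m handwheel '[[0,-1,25,0,0.8],[0,-1,50,0,0.8],[0,-1,60,0,0.8],[0,-1,60,0,0.8],[0,-1,60,0,0],[0,-1,60,0,0],[0,-1,60,0,0],[0,-1,60,0,0]]' 50; python3 -m handwheel '[[0,0,0,0,0],[0,0,0,0,0],[0,0,0,0,0],[0,0,0,0,0]]'
```

```text
clock: 7.15
tcp_pos: [0.5429, -0.2894, 0.0785]
orientation: [0.001, 0.982, 0.191, 0.001]
wrist_force: [-0.7, 0.2, 5.2]
finger_gap: 0.0228
grip_force: 49.0
clock: 7.55
tcp_pos: [0.5429, -0.2894, 0.0784]
orientation: [0.001, 0.982, 0.191, 0.001]
wrist_force: [0.0, -0.0, 5.9]
finger_gap: 0.0227
grip_force: 49.1
```

```bash
python3 -m handwheel '[[0,0,-15,0,0],[0,0,-40,0,0],[0,0,-80,0,0],[0,0,-125,0,0],[0,0,-165,0,0],[0,0,-190,0,0],[0,0,-190,0,0],[0,0,-190,0,0]]'; python3 -c "
from h import *
print(sensors.get_state()['finger_gap'],rel(.52,.155,.268).round(0),rel(.5515,.16,.268).round(0))
c=cam('wrist');cv2.imwrite('pics/w2.png',c['color'])"
```

```text
clock: 8.35
tcp_pos: [0.5421, -0.2888, 0.2669]
orientation: [0.0, 0.982, 0.191, 0.0]
wrist_force: [-0.2, 0.5, -0.5]
finger_gap: 0.0227
grip_force: 49.0
0.02267061247948228 [ 146. -420.   -1.] [ 177. -412.   -1.]
```

View pics/w2.png

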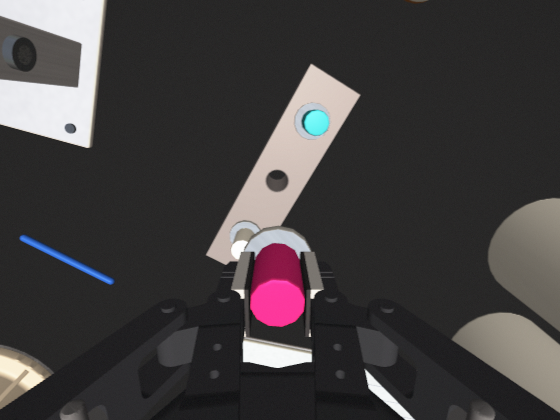

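The wrist view shows the pin gripped upright, with its knob at (277,290) and the empty holder hole at (277,180). Now I carry it to just short of the bridge.

```bash
python3 -m handwheel '[[12,-35,0,0,0],[26,-77,0,0,0],[41,-119,0,0,0],[56,-161,0,-0.1,0],[71,-203,0,-0.2,0],[86,-245,0,-0.3,0],[98,-280,0,-0.4,0],[106,-305,0,-0.5,0]]'; python3 -c "
from h import *; print(rel(.50,.15,.268).round(0))"
```

```text
clock: 9.2
tcp_pos: [0.5241, 0.0363, 0.2647]
orientation: [-0.001, 0.902, 0.431, -0.002]
wrist_force: [0.4, -0.0, -0.4]
finger_gap: 0.0228
grip_force: 49.1
[ 73. -90.  -3.]
```

```bash
python3 -m handwheel '[[22,-27,0,0,0],[46,-57,0,0,0],[65,-80,0,0,0],[73,-90,0,0,0],[73,-90,0,0,0],[73,-90,0,0,0]]'; cat >> h.py <<'E'
def hole(c):
    "dark disc inside the bridge"
    b,r=bridge(c); g=cv2.cvtColor(c["color"],cv2.COLOR_BGR2GRAY)
    cs,_=cv2.findContours(b[0].astype(np.uint8),cv2.RETR_EXTERNAL,cv2.CHAIN_APPROX_NONE)
    f=np.zeros(g.shape,np.uint8); cv2.fillConvexPoly(f,cv2.convexHull(cs[0]),1)
    return r,f
E
python3 - <<'E'
from h import *
for n in ["wrist","scene","top"]:
    c=cam(n)
    if n=="wrist": cv2.imwrite("pics/w3.png",c["color"])
    try:
        r,f=hole(c); print(n,r); x,y,w,h=cv2.boundingRect(f)
        if n=="scene": cv2.imwrite("pics/s3.png",cv2.resize(c["color"][max(0,y-50):y+h+70,x-70:x+w+70],None,fx=3,fy=3))
    except Exception as e: print(n,e)
print(sensors.get_state()["tcp_pos"])
E
```

```text
clock: 9.8
tcp_pos: [0.5021, 0.1467, 0.2659]
orientation: [0.0, 0.904, 0.428, -0.001]
wrist_force: [-0.5, -0.6, -0.7]
finger_gap: 0.0226
grip_force: 49.2
wrist ((550.2948608398438, 161.8507080078125), (59.76013946533203, 69.94658660888672), 6.22650671005249)
scene ((551.7584228515625, 158.21878051757812), (61.4074821472168, 75.5251693725586), 6.552966117858887)
top ((548.621337890625, 137.822265625), (50.13827133178711, 25.271066665649414), 7.182446479797363)
[0.50263272 0.14605642 0.26653307]
```

View pics/w3.png

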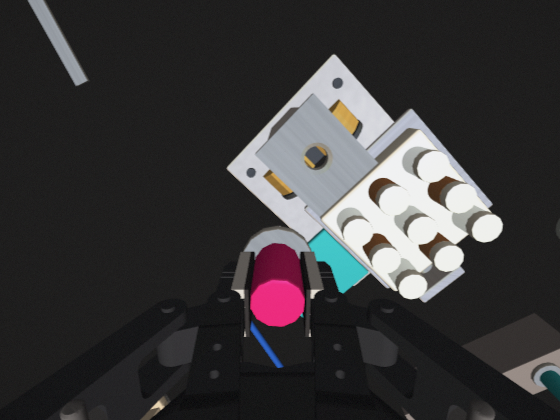

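View pics/s3.png

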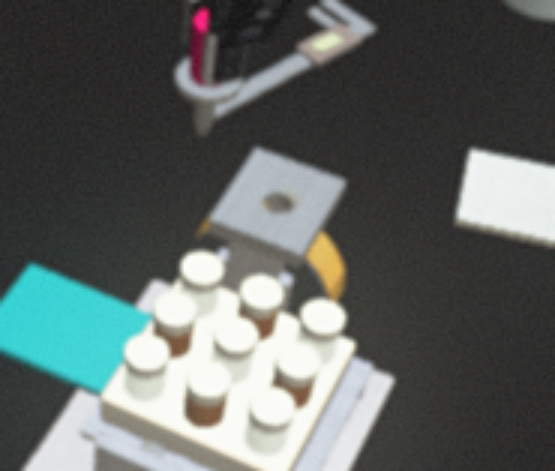

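The wrist view shows the tray level and the bridge hole at about (316,156). The scene crop shows the hole at (278,203) and the pin hanging straight. The bridge measurements agree on roughly (0.551, 0.161).

```bash
python3 -c "
from h import *
print(rel(.5508,.1615,.268).round(1))
c=cam('wrist'); print(ray(c,316,156,.176))"
```

```text
[42.5 27.4 -1.5]
[0.55231646 0.16212884 0.176     ]
```

```bash
python3 -m handwheel '[[22,14,0,0,0],[43,28,0,0,0],[43,28,0,0,0],[43,28,0,0,0],[43,28,0,0,0]]'; python3 -m handwheel '[[0,0,15,0,0],[0,0,28,0,0],[0,0,36,0,0],[0,0,40,0,0],[0,0,44,0,0],[0,0,48,0,0],[0,0,48,0,0]]'; python3 -c "
from h import *
print(rel(.551,.1615,.1894).round(1))"
```

```text
clock: 10.5
tcp_pos: [0.5507, 0.1621, 0.2668]
orientation: [-0.0, 0.904, 0.428, -0.0]
wrist_force: [0.2, 0.5, -1.4]
finger_gap: 0.0226
grip_force: 49.2
clock: 11.2
tcp_pos: [0.5511, 0.1628, 0.2186]
orientation: [0.0, 0.904, 0.428, -0.0]
wrist_force: [-0.4, -0.7, -1.3]
finger_gap: 0.0229
grip_force: 49.2
[-1.   0.7 29.2]
```

```bash
python3 -m handwheel '[[-1,0.7,4,0,0],[-1,0.7,8,0,0],[-1,0.7,13,0,0],[-1,0.7,18,0,0],[-1,0.7,22,0,0],[-1,0.7,22,0,0]]'; python3 -m handwheel '[[0,0,2,0,0],[0,0,4,0,0],[0,0,6,0,0],[0,0,7,0,0],[0,0,7,0,0]]'
```

```text
clock: 11.8
tcp_pos: [0.5507, 0.1615, 0.196]
orientation: [-0.0, 0.904, 0.428, -0.001]
wrist_force: [-0.1, -0.2, -0.7]
finger_gap: 0.0227
grip_force: 49.2
clock: 12.3
tcp_pos: [0.5511, 0.1616, 0.1897]
orientation: [-0.0, 0.904, 0.428, -0.0]
wrist_force: [0.6, -0.4, -1.6]
finger_gap: 0.0229
grip_force: 49.2
```

```bash
python3 -m handwheel '[[0,0,0.5,0,0],[0,0,1,0,0],[0,0,1,0,0]]'; python3 -m handwheel '[[0,0,0.5,0,0],[0,0,1,0,0],[0,0,1,0,0]]'
```

```text
clock: 12.6
tcp_pos: [0.5512, 0.1616, 0.1895]
orientation: [0.0, 0.904, 0.428, 0.0]
wrist_force: [-1.7, 0.2, 3.1]
finger_gap: 0.0225
grip_force: 49.4
clock: 12.9
tcp_pos: [0.5513, 0.1616, 0.1894]
orientation: [0.0, 0.904, 0.428, 0.001]
wrist_force: [-3.1, -0.9, 9.6]
finger_gap: 0.0225
grip_force: 49.9
```

```bash
python3 -m handwheel '[[0,0,-2,0,0.5],[0,0,-2,0,0.5],[0,0,-2,0,0.5],[0,0,-2,0,0.5],[0,0,-2,0,0.5],[0,0,-2,0,0.5]]'; python3 -m handwheel '[[0,0,-10,0,0.5],[0,0,-25,0,0.5],[0,0,-50,0,0.5],[0,0,-80,0,0.5],[-30,-20,-100,0,0.5],[-70,-40,-100,0,0.5],[-100,-60,-100,0,0.5],[-100,-60,-100,0,0.5]]'; python3 - <<'E'
from h import *
c=cam("wrist")
for n in ["scene","top"]:
    c=cam(n); b=knob(c,.22); P=cloud(c); print(n,b[1],ray(c,*b[2],.22).round(4),np.median(P[b[0]],0)[2])
    if n=="scene": cv2.imwrite("pics/s4.png",cv2.resize(c["color"][80:290,230:430],None,fx=2.8,fy=2.8))
    H=hsv(c);m=(H[...,0]>=80)&(H[...,0]<=98)&(H[...,1]>90)&(abs(P[...,0]-.48)<.1)&(abs(P[...,1]-.05)<.06)&(P[...,2]>.09)&(P[...,2]<.2)
    print("pad z",np.percentile(P[m][:,2],[5,50,95]))
E
```

```text
clock: 13.5
tcp_pos: [0.5511, 0.1616, 0.1897]
orientation: [-0.0, 0.904, 0.428, -0.0]
wrist_force: [0.0, 0.3, 0.3]
finger_gap: 0.0424
grip_force: 0.0
clock: 14.3
tcp_pos: [0.4373, 0.1215, 0.2912]
orientation: [-0.0, 0.904, 0.428, -0.0]
wrist_force: [-0.2, -0.3, -0.2]
finger_gap: 0.0426
grip_force: 0.0
scene [353 129  14  11 113] [0.5517 0.1589 0.22  ] 0.21991117283155648
pad z [0.11203375 0.11428814 0.11613335]
top [180 179  12  12  92] [0.5516 0.1598 0.22  ] 0.22131803623571594
pad z [0.11303376 0.11556266 0.11808835]
```

View pics/s4.png

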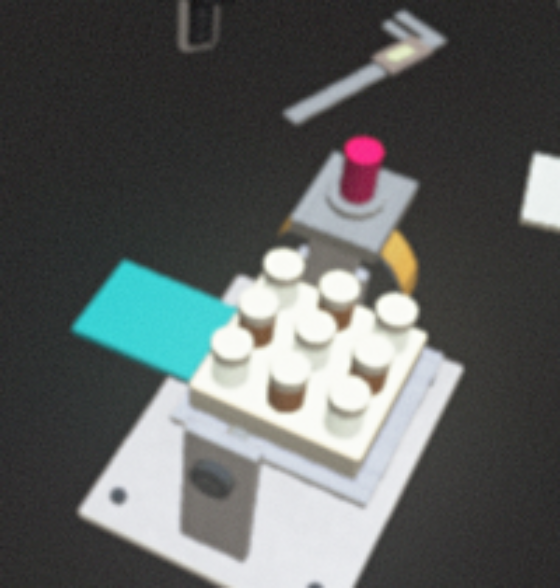

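The scene crop shows the pin upright with its knob at (363,165) and its flange flat on the bridge at (355,200). Its top measures 0.22 m, as expected when home. The tray is level, with the pad at 0.114 m, and the gripper is clear.

```bash
python3 -c "
from workcell import workorder; print(workorder.hand_in())"
```

```text
the job is handed in; nothing more can be done
None
```

The tray is level against its stop, the magenta-knob pin is fully home in the bridge hole with its flange down and released, and the job is handed in; no verdict was returned.

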